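# Dock the garnish caddy and hold its lid open

## Robot

A 6-joint arm with a two-finger parallel gripper is mounted at the origin on a cart in front of the work surface, level with it; the furniture and walls round the work are solid. World frame = base frame: x ahead of the robot, y to its left, z up, the work surface at z = 0. Lengths are in m, angles in rad, forces in N, time in s.
With the tool pointing down it reaches from about 0.35 to 0.95 m from the base axis. Payload 17.4 kg.
Tool frame: the origin (TCP) lies midway between the tips of the shut fingers; the grasp point (between the pads) lies 19 mm behind it; z points along the fingers, y is the line along which they close (so a half turn about z gives the same grasp; the last joint's range is limited). The gripper opens to 93 mm and grips with 3 to 60 N. Pads are 15 mm wide; open, the fingers measure 128 mm over their backs; the gripper's body (75 mm by 188 mm) begins 65 mm behind the grasp point.
Start: joints at [1.31, 0.116, 1.442, -0, 1.584, -0.038], TCP at [0.149, 0.658, 0.186] pointing down, gripper open.
Joint ranges: [-2.83, 2.83], [-0.83, 2.19], [0.07, 2.5], [-1.14, 4.28], [0.01, 3], [-2.97, 2.97]. Speed limits (rad/s): [1.89, 1.89, 2.22, 3.14, 3.14, 3.14].

## Interface

Orientations are given as a unit quaternion [x, y, z, w].
In Python, from workcell import arm gives the robot as it stands. Calls block until the motion is done:
- arm.move_pose(position, orientation): joint-space move of the TCP to a pose.
- arm.move_linear(position, orientation=None, v=0.15, contact_N=None): straight line of the TCP; orientation=None keeps the orientation; v is the mean speed in m/s. With contact_N (N) it stops when the force on the tool has changed by that much, and returns True; else False.
- arm.goto_joints(angles): joint-space move.
- arm.move_gripper(opening, f_grip=None): finger opening in m; f_grip is the grip in N (None keeps the last); returns when the fingers have stopped.
- arm.dwell(seconds).
- arm.inverse_kinematics(position, orientation): joint angles nearest the present ones, or None.
- arm.get_image(name): name is "scene" or "top" or "wrist"; returns (picture, depth): 400x640x3 uint8, blue, green, red; 400x640 float32, m along the optical axis (not along the pixel's ray), 0 where there is no reading.
- arm.get_calibration(name): a dict with "fovy" (degrees; the focal length in pixels is half the picture's height over the tangent of half this angle, whatever the lens; pixels are square), "cx", "cy" (the principal point, pixels), "extrinsics" (4x4, takes a point from camera to world coordinates); the wrist camera has in their place "tool_from_camera" (4x4, takes a point from camera to tool coordinates, whose origin is the TCP and whose axes are the flange's). Camera axes: x right, y down, z forward; pixel columns grow to the right and rows downward; lengths in m; the calibration is good to about 2 mm. The wrist camera is an equidistant fisheye: a pixel r from the principal point sees the ray r / f radians off the axis. A picture is of the moment at which its call begins: read the wrist's pose just before it. get_calibration takes no time and is no camera call.
A pose or a line that the arm cannot do raises arm.PlanningError and nothing moves.
- arm.finish_job(): hands the job in; it is judged then, once.
Readings, each from a call of its own:
- arm.current_time_s(): time.
- arm.current_joint_pos(): joint angles.
- arm.current_qd(): joint speeds.
- arm.current_joint_torque(): joint torques, N m.
- arm.current_tcp_pos(): TCP position.
- arm.current_ee_rot(): TCP orientation.
- arm.current_contact_force(): force on the tool from outside, world axes, zero at the start.
- arm.current_wrist_torque(): the same for the moment, N m.
- arm.current_opening(): finger opening in m.
- arm.current_grip_force(): force on a finger pad.
Only numpy, scipy, OpenCV 4.12 (cv2) and the standard library are available. Lean on these libraries where they do the work, as an engineer would, in place of code of your own. Each camera call takes 0.05 s, during which the arm holds its last target. There are 200 camera calls.

## Task

Push the closed metal garnish caddy along the worktop until it sits squarely against both steel stops, the one behind it and the one at its right-hand side. Then raise its green lid by the black handle and hold it open at 50 degrees, so that someone can fill the caddy; the lid falls shut if let go, so finish while still holding it there, with the caddy still against both stops. Leave the spice jar, the lemon and the mug that stand nearby alone.

Things in the scene. Friction and masses are not known exactly. Their poses are not given: they have to be found in the camera images.
- caddy: Low aluminium box, hinged green lid, loose: 150 (x) by 170 (y) mm, walls 72 mm high, 80 mm to the top of the shut lid, about 1.4 kg. Origin: centre of its underside. Its -x face (with a green strip) is the front, the hinge is along the top of the +x face, +y is its left. Slides when pushed (up to about 15 N). The lemon and lime inside are fixed to it.
- lid (a joint): Opening angle of the caddy's lid in rad, 0 = shut (level), growing as its front edge rises; 50 degrees = 0.873. The lid weighs 0.25 kg, turns freely and falls shut when let go.
- lid_handle (a point): Centre of the black crossbar on the lid: a cylinder 36 mm long (along the caddy's y), 18 mm thick, on a steel stem; pinch it from above across its flat ends, it can turn between the pads as the lid rises. Lid shut: 110 mm above the worktop, 30 mm above the lid, 105 mm in front of the hinge line and 38 mm above it, 45 mm behind the front face.
- lid_hinge (a point): Middle of the lid's hinge line, at the caddy's far top edge: 75 mm along the caddy's +x from its origin, 72 mm up. The line runs along the caddy's y.
- dock: Two steel angle strips fixed to the worktop in an L, uprights 30 mm high, 6 mm thick, a low flange behind. Origin: on the worktop where the caddy's origin lies when it is home, same axes. A wall cabinet hangs over the worktop behind it, from 0.42 m up. Rear stop: face at x = +75 mm, 150 mm long, centred on y = 0. Right-hand stop: face at y = -85 mm, from x = -34 to +70 mm.
- spice_jar: Bystander: spice jar with a dark cap, 44 mm wide, 108 mm high, standing. Origin: centre of its underside.
- lemon: Bystander: a loose lemon, 76x56x55 mm. Origin: centre of its underside.
- mug: Bystander: white mug, 78x110 mm with its handle, 97 mm high, standing. Origin: underside.

How it is judged:
By the outcome, as a careful person would: the job done as asked, in the order asked, and still so for the second after the job is handed in, while the arm keeps its last pose, push and grip.
It also fails if it takes over 58 s, if anything falls off the work surface, if the arm or the gripper's body presses on something with over 40 N, if the wrist force passes 120 N, or if a joint passes its speed limit or range.

## Working session

There is one attempt and no reset: what is moved stays moved. The work goes in short steps, each a Python script; the robot and the scene stay as the last script left them, time stands still between calls to the robot, and variables do not carry over. Pictures are saved under pics/ and viewed, at most 10 in all, crops included, and the job is handed in when it is done.

```bash
ls; mkdir -p pics
python3 - <<'E'
from workcell import arm
import cv2,numpy as np
ims=[]
for n in ("scene","top"):
    p,d=arm.get_image(n); cv2.imwrite(f"pics/{n}0.png",p); np.savez(f"{n}0.npz",p=p,d=d)
    c=arm.get_calibration(n); print(n,c["fovy"],c["cx"],c["cy"],np.round(c["extrinsics"],4).tolist(),(d>0).mean())
print(arm.current_time_s(),arm.current_ee_rot())
E
```

```text
pics
scene 48.04254778789741 320.7503221615706 199.6939440517756 [[0.7293, -0.4585, 0.5079, -0.1966], [-0.6841, -0.4987, 0.5322, -0.8141], [0.0093, -0.7356, -0.6773, 1.044], [0.0, 0.0, 0.0, 1.0]] 0.9960703125
top 56.37576262178395 316.2743220764384 197.49722809529814 [[-0.0226, -0.9877, 0.1546, 0.3162], [-0.9994, 0.0183, -0.0291, -0.064], [0.0259, -0.1552, -0.9875, 1.2809], [0.0, 0.0, 0.0, 1.0]] 0.99591796875
0.1 [ 1.11169953e-01  9.93801277e-01 -5.07854942e-04 -7.57704180e-05]
```

View pics/scene0.png

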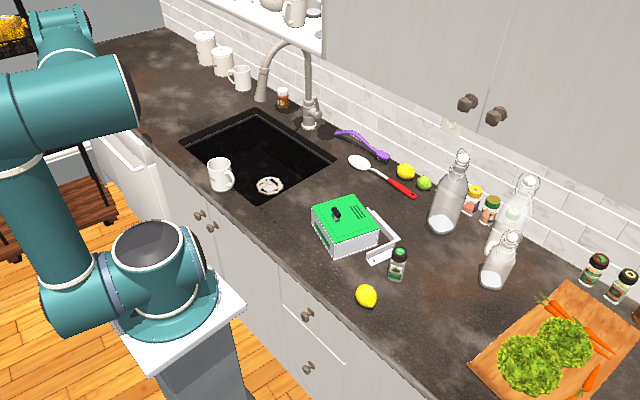

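View pics/top0.png

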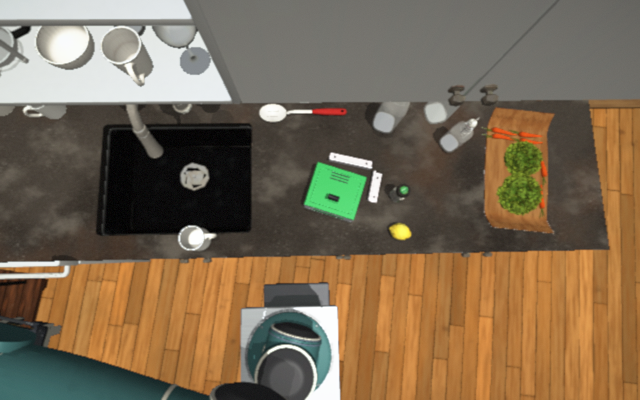

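The scene view shows the caddy at about (345,225), its handle at (336,214), the L-dock at (385,235), the jar at (398,263), the lemon at (366,295) and the mug at (220,175). In the top view the lid is at (336,190), the handle at (333,198), the rear stop at (350,160), the right stop at (375,186), the jar at (400,192) and the lemon at (400,231). Next I'll measure these points from both cameras.

```bash
cat > h.py <<'E'
from workcell import arm
import cv2,numpy as np
def cloud(n,d):
    c=arm.get_calibration(n); f=200/np.tan(np.radians(c["fovy"])/2); E=c["extrinsics"]
    v,u=np.mgrid[:400,:640]; P=np.stack([(u-c["cx"])/f*d,(v-c["cy"])/f*d,d],-1)
    return P@np.array(E)[:3,:3].T+np.array(E)[:3,3]
def biggest(m):
    n,l,s,_=cv2.connectedComponentsWithStats(m.astype(np.uint8)); return l==1+np.argmax(s[1:,4])
def lid(n,p,d):
    W=cloud(n,d); hsv=cv2.cvtColor(p,cv2.COLOR_BGR2HSV)
    g=(abs(hsv[...,0].astype(int)-65)<15)&(hsv[...,1]>150)&(hsv[...,2]>80)&(d>0)
    x=W[...,0];y=W[...,1];z=W[...,2]
    g=g&(x>.4)&(x<.85)&(abs(y+.1)<.3)&(z>.06)
    return W,biggest(g)
def rect(P):
    (c,s,a)=cv2.minAreaRect((P[:,:2]*1000).astype(np.float32)); return np.array(c)/1000,np.round(s,1),a
E
python3 - <<'E'
from h import *
for n in("top","scene"):
    D=np.load(n+"0.npz");p,d=D["p"],D["d"]; W,g=lid(n,p,d)
    z=W[...,2]; P=W[g]; print(n,"lid",rect(P),"z",np.percentile(P[:,2],[5,50,95]).round(4), "worktop z",np.median(z[(W[...,0]>.5)&(W[...,0]<.7)&(abs(W[...,1]+.1)<.3)]).round(4))
    c=P.mean(0); r=np.hypot(W[...,0]-c[0],W[...,1]-c[1])
    h=biggest((r<.07)&(z>.095)&(z<.14)); H=W[h]; print(" handle",H.mean(0).round(4),rect(H),H[:,2].max().round(4),h.sum())
    # tall-ish blobs near: stops (white, z 3..35mm)
    m=(r<.32)&(z>.012)&(z<.2)&~cv2.dilate(g.astype(np.uint8),np.ones((3,3))).astype(bool)
    k,l,s,ce=cv2.connectedComponentsWithStats(m.astype(np.uint8))
    for i in range(1,k):
        if s[i,4]>15:
            Q=W[l==i]; print("  ",ce[i].round(),s[i,4],Q.mean(0).round(3),rect(Q),"zmax",Q[:,2].max().round(3),p[l==i].mean(0).round())
D=np.load("top0.npz");p=D["p"][140:250,290:425];s=np.load("scene0.npz")["p"][180:310,300:420]
cv2.imwrite("pics/z0.png",np.hstack([cv2.resize(p,(400,326)),cv2.resize(s,(400,326))]))
E
```

```text
top lid (array([ 0.52821747, -0.16175113]), array([167.2, 147.3]), 70.6969223022461) z [0.076  0.0801 0.084 ] worktop z 0.6449
 handle [ 0.4981 -0.1528  0.1155] (array([ 0.49901239, -0.15279213]), array([35. , 17.2]), 70.29022216796875) 0.121 64
   [388. 118.] 673 [ 0.757 -0.337  0.12 ] (array([ 0.76389783, -0.33871509]), array([85. , 40.1]), 53.66075897216797) zmax 0.2 [144. 148. 148.]
   [322. 111.] 210 [ 0.825 -0.129  0.017] (array([ 0.82669403, -0.12029181]), array([174.9,  25.1]), 88.53385925292969) zmax 0.025 [ 84.  89. 197.]
   [350. 163.] 125 [ 0.631 -0.221  0.025] (array([ 0.63179669, -0.22108772]), array([148.9,   8.4]), 76.25685119628906) zmax 0.035 [202. 202. 205.]
   [372. 185.] 68 [ 0.551 -0.292  0.027] (array([ 0.55260388, -0.29300314]), array([  7.2, 101.3]), 76.61373901367188) zmax 0.035 [225. 225. 229.]
   [400. 192.] 253 [ 0.515 -0.373  0.087] (array([ 0.51922546, -0.37912759]), array([44.9, 41.5]), 29.35432243347168) zmax 0.114 [67. 88. 73.]
   [333. 197.] 30 [ 0.498 -0.152  0.117] (array([ 0.49827206, -0.15211424]), array([29.9, 10.9]), 73.16214752197266) zmax 0.
[... 883 characters left out ...]
259  0.025] (array([ 0.60332275, -0.24413521]), array([200.7,  88.5]), 42.14207077026367) zmax 0.035 [209. 207. 215.]
   [344. 240.] 875 [ 0.483 -0.203  0.042] (array([ 0.47598804, -0.18247754]), array([116.5, 224.2]), 23.75628662109375) zmax 0.076 [183. 187. 181.]
   [336. 213.] 33 [ 0.493 -0.157  0.113] (array([ 0.4943284 , -0.15443802]), array([25.2,  8.9]), 61.56075668334961) zmax 0.124 [65. 59. 65.]
   [397. 262.] 501 [ 0.509 -0.384  0.076] (array([ 0.51774078, -0.37861301]), array([48.9, 42.9]), 29.190927505493164) zmax 0.114 [102. 129. 115.]
   [366. 295.] 390 [ 0.384 -0.384  0.044] (array([ 0.38969968, -0.37921417]), array([57.6, 60.7]), 20.60288429260254) zmax 0.061 [ 60. 240. 247.]
```

View pics/z0.png

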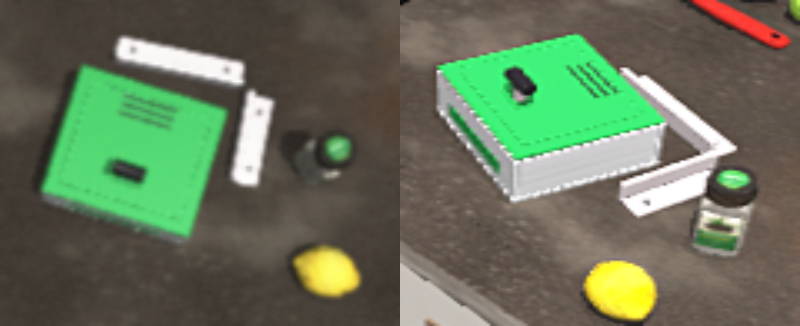

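The two views agree. The lid centre is at about (.528,-.161), z .080, with yaw about -19.5°. The handle top is at z .119. The dock origin is about (.556,-.203) with yaw -13.6°, and both stops are consistent with it. I'll push from the front first, with the open fingers as a wide pusher.

```bash
cat >> h.py <<'E'
YAW=np.radians(-13.6); O=np.array([.556,-.2028])
def dk(x,y,z,yaw=YAW):
    c,s=np.cos(YAW),np.sin(YAW); return [O[0]+c*x-s*y,O[1]+s*x+c*y,z]
def undk(p):
    c,s=np.cos(YAW),np.sin(YAW); d=np.array(p)[...,:2]-O; return np.stack([c*d[...,0]+s*d[...,1],-s*d[...,0]+c*d[...,1]],-1)
def down(yaw):
    f=np.pi/2+yaw/2; return [np.cos(f),np.sin(f),0,0]
def st(s):
    print(s,"t",round(arm.current_time_s(),2),"dock",undk(arm.current_tcp_pos()).round(4),"z",round(arm.current_tcp_pos()[2],4),"F",np.round(arm.current_contact_force(),1))
def seecaddy(tag):
    for n in("top","scene"):
        p,d=arm.get_image(n); np.savez(f"{n}_{tag}.npz",p=p,d=d); W,g=lid(n,p,d); c,s,a=rect(W[g])
        print(n,"lid dock",undk(c).round(4),s,"yaw rel deg",round(a-90+13.6,1))
E
python3 - <<'E'
from h import *
q=down(YAW)
print(arm.inverse_kinematics(dk(-.155,.03,.2),q), [arm.inverse_kinematics(dk(0,.17,.2),down(YAW+s*np.pi/2)) for s in(1,-1)])
arm.move_pose(dk(-.155,.03,.2),q); st("above")
arm.move_linear(dk(-.155,.03,.04),v=.15)
st("low")
print(arm.move_linear(dk(-.076,.03,.04),v=.03,contact_N=26)); st("pushed")
arm.move_linear(dk(-.12,.03,.04),v=.1); arm.move_linear(dk(-.13,.03,.2),v=.25)
seecaddy("a"); st("end")
E
```

```text
[-3.79860863e-01 -4.29449958e-01  1.90269826e+00 -4.44089210e-16
  1.66834435e+00 -1.71329241e+00] [None, array([-1.05666034e-01, -5.65124032e-02,  1.59546457e+00, -4.44089210e-16,
        1.60264049e+00,  1.31698744e-01])]
above t 3.04 dock [-0.1549  0.0304] z 0.2 F [-0.4 -0.6 -0.7]
low t 4.26 dock [-0.1545  0.0299] z 0.0409 F [-0.2  0.1 -0.5]
True
pushed t 6.38 dock [-0.0851  0.03  ] z 0.0392 F [-3.6  0.3  2.4]
top lid dock [-0.0038  0.0418] [167.4 152.7] yaw rel deg -1.5
scene lid dock [-0.0014  0.0412] [172.4 149.9] yaw rel deg 0.6
end t 7.77 dock [-0.1305  0.0301] z 0.1979 F [ 0.2 -0.1  0.4]
```

Run:
```python
from h import *
q=down(YAW-np.pi/2)
arm.move_pose(dk(0,.175,.2),q); arm.move_linear(dk(0,.175,.04),v=.2); st("low")
print(arm.move_linear(dk(0,.086,.04),v=.03,contact_N=26)); st("pushed")
arm.move_linear(dk(0,.13,.04),v=.1); arm.move_linear(dk(0,.15,.2),v=.25)
# front again
arm.move_pose(dk(-.13,0,.2),down(YAW)); arm.move_linear(dk(-.13,0,.04),v=.2); st("low2")
print(arm.move_linear(dk(-.076,0,.04),v=.03,contact_N=24)); st("pushed2")
arm.move_linear(dk(-.12,0,.04),v=.1); arm.move_linear(dk(-.13,0,.2),v=.25)
seecaddy("b"); st("end")
for n in("top","scene"):
    D=np.load(n+"_b.npz");p,d=D["p"],D["d"];W=cloud(n,d);L,g=lid(n,p,d)
    U=undk(W); r=np.hypot(U[...,0]+.03,U[...,1]); h=biggest((r<.04)&(W[...,2]>.095)&(W[...,2]<.14)); print("handle",rect(W[h]),undk(rect(W[h])[0]).round(4),W[h][:,2].max())
p=np.load("top_b.npz")["p"][140:250,290:425];s=np.load("scene_b.npz")["p"][180:310,300:420]
cv2.imwrite("pics/z1.png",np.hstack([cv2.resize(p,(400,326)),cv2.resize(s,(400,326))]))
```

```text
low t 10.33 dock [0.0007 0.175 ] z 0.0413 F [-0.4  0.1 -0.1]
True
pushed t 12.66 dock [-0.0003  0.0973] z 0.0399 F [0.  4.8 4. ]
low2 t 16.52 dock [-1.294e-01 -1.000e-04] z 0.0411 F [ 0.5  0.1 -0.2]
True
pushed2 t 17.91 dock [-0.085   0.0001] z 0.0394 F [-3.4  0.1  3. ]
top lid dock [-0.0036  0.0001] [168.9 152.9] yaw rel deg 0.6
scene lid dock [0.0001 0.0017] [171.1 153.5] yaw rel deg 0.6
end t 19.3 dock [-1.305e-01  1.000e-04] z 0.1979 F [-0.4  0.4  0.2]Traceback (most recent call last):
  File "<stdin>", line 13, in <module>
  File "h.py", line 8, in biggest
    n,l,s,_=cv2.connectedComponentsWithStats(m.astype(np.uint8)); return l==1+np.argmax(s[1:,4])
                                                                              ~~~~~~~~~^^^^^^^^^
    return _wrapfunc(a, 'argmax', axis=axis, out=out, **kwds)
    return bound(*args, **kwds)
ValueError: attempt to get argmax of an empty sequence
```

Run:
```python
from h import *
arm.move_pose(dk(-.06,.0,.25),down(YAW))
i,_=arm.get_image("wrist"); c=arm.get_calibration("wrist");print(c); st("w")
cv2.imwrite("pics/w1.png",i)
s=np.load("scene_b.npz");cv2.imwrite("pics/z1.png",cv2.resize(s["p"][180:310,310:420],None,fx=5,fy=4.6))
p,d=s["p"],s["d"];W=cloud("scene",d);U=undk(W); r=np.hypot(U[...,0]+.03,U[...,1]); m=(r<.045)&(W[...,2]>.095)&(W[...,2]<.14); print(m.sum())
if m.sum(): h=biggest(m); print("handle",rect(W[h]),undk(rect(W[h])[0]).round(4),W[h][:,2].max())
for k in "ab":
  s=np.load(f"scene_{k}.npz");W=cloud("scene",s["d"]);U=undk(W);z=W[...,2]
  for nm,m in (("right",(U[...,0]>-.03)&(U[...,0]<.06)&(U[...,1]<-.07)&(U[...,1]>-.1)&(z>.022)&(z<.034)),):
    print(k,nm,np.percentile(U[m][:,1],[2,25,50,75,98]).round(4),m.sum())
```

```text
{'fovy': 65.70646984690485, 'cx': 322.1153354354839, 'cy': 197.84735069888916, 'tool_from_camera': array([[ 6.69121336e-04, -9.58293157e-01, -2.85786244e-01,
         7.88233780e-02],
       [ 9.99999760e-01,  5.90077039e-04,  3.62699006e-04,
         5.81649490e-04],
       [-1.78936075e-04, -2.85786418e-01,  9.58293322e-01,
        -1.98697684e-01],
       [ 0.00000000e+00,  0.00000000e+00,  0.00000000e+00,
         1.00000000e+00]])}
w t 19.78 dock [-0.0605  0.0001] z 0.2484 F [-0.3  0.  -0.5]
76
handle (array([ 0.52669867, -0.19336046]), array([37.3, 21.6]), 81.09632873535156) [-0.0307  0.0023] 0.12317639472705844
a right [-0.0894 -0.0875 -0.0862 -0.0848 -0.0808] 84
b right [-0.09   -0.088  -0.0861 -0.0831 -0.0798] 104
```

View pics/z1.png

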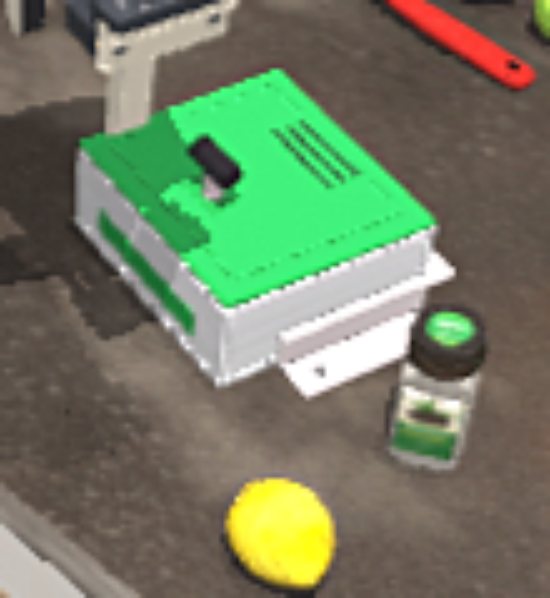

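View pics/w1.png

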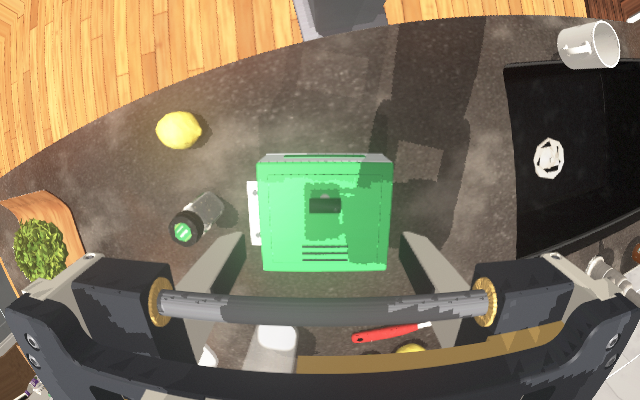

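Both views show the caddy flush in the L. In the wrist image the handle is at (324,203) and the jar and lemon haven't moved. I'll push the left side firmly once more to confirm it stalls at the same place, then locate the handle from two wrist positions.

```bash
cat >> h.py <<'E'
from scipy.spatial.transform import Rotation as Rn
def wray(tag):
    p=np.array(arm.current_tcp_pos());R=Rn.from_quat(arm.current_ee_rot()).as_matrix()
    i,d=arm.get_image("wrist"); cv2.imwrite(f"pics/{tag}.png",i); c=arm.get_calibration("wrist"); T=c["tool_from_camera"]
    f=200/np.tan(np.radians(c["fovy"])/2)
    hsv=cv2.cvtColor(i,cv2.COLOR_BGR2HSV); g=biggest((abs(hsv[...,0].astype(int)-65)<15)&(hsv[...,1]>150))
    hull=cv2.fillConvexPoly(np.zeros((400,640),np.uint8),cv2.convexHull(np.argwhere(g)[:,::-1].astype(np.int32)),1)
    hull=cv2.erode(hull,np.ones((15,15)))
    n,l,s,ce=cv2.connectedComponentsWithStats((hull>0).astype(np.uint8)*(i.max(-1)<75).astype(np.uint8)); k=1+np.argmax(s[1:,4])
    u,v=ce[k]; print(tag,"px",ce[k].round(1),s[k])
    a=np.array([u-c["cx"],v-c["cy"]]); r=np.hypot(*a); th=r/f; ray=np.r_[a/r*np.sin(th),np.cos(th)]
    return p+R@T[:3,3], R@T[:3,:3]@ray
E
python3 - <<'E'
from h import *
arm.move_pose(dk(0,.14,.2),down(YAW-np.pi/2)); arm.move_linear(dk(0,.14,.04),v=.2); st("low")
print(arm.move_linear(dk(0,.09,.04),v=.025,contact_N=30)); st("pushed")
arm.move_linear(dk(0,.13,.04),v=.12); arm.move_linear(dk(0,.13,.2),v=.3)
arm.move_pose(dk(-.07,.03,.2),down(YAW)); A=wray("w2")
arm.move_pose(dk(-.05,-.03,.2),down(YAW)); B=wray("w3")
M=np.stack([A[1],-B[1]],1); t=np.linalg.lstsq(M,B[0]-A[0],rcond=None)[0]
a=A[0]+t[0]*A[1];b=B[0]+t[1]*B[1]; m=(a+b)/2; print("handle",m.round(4),"gap",np.linalg.norm(a-b).round(4),"dock",undk(m).round(4))
for X in(A,B): t=(.113-X[0][2])/X[1][2]; print(undk(X[0]+t*X[1]).round(4))
seecaddy("c"); st("e")
d=np.load("top0.npz")["d"];W=cloud("top",d);m=(abs(W[...,2]-.44)<.06)&(abs(W[...,1]+.2)<.2);print("cab",m.sum(),np.percentile(W[m][:,0],[0,5]) if m.any() else 0)
m=(W[...,2]>.36)&(abs(W[...,1]+.2)<.2)&(W[...,0]>.4);print(np.percentile(W[m],[0,2],axis=0).round(3))
E
```

```text
low t 22.33 dock [0.0006 0.14  ] z 0.0413 F [-0.1 -0.5  0.2]
True
pushed t 23.98 dock [-0.0002  0.0974] z 0.04 F [1.2 6.2 2.3]Traceback (most recent call last):
  File "<stdin>", line 5, in <module>
  File "h.py", line 38, in wray
    n,l,s,ce=cv2.connectedComponentsWithStats((hull>0).astype(np.uint8)*(i.max(-1)<75).astype(np.uint8)); k=1+np.argmax(s[1:,4])
                                                                                                              ~~~~~~~~~^^^^^^^^^
    return _wrapfunc(a, 'argmax', axis=axis, out=out, **kwds)
    return bound(*args, **kwds)
ValueError: attempt to get argmax of an empty sequence
```

View pics/w2.png

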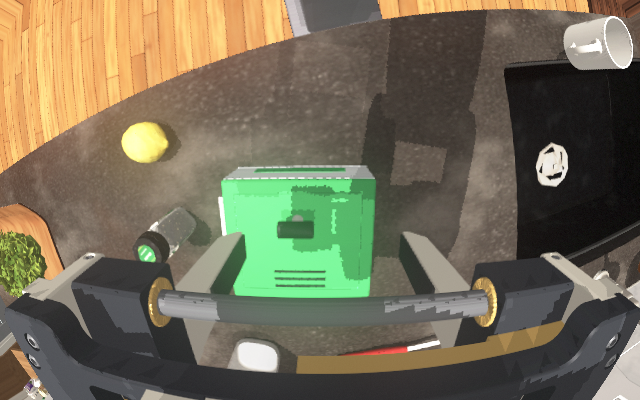

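In w2 the handle is at about (295,229). The lit part of the lid fell below my saturation threshold, so I'll loosen it.

```bash
sed -i 's/(hsv\[...,1\]>150))$/(hsv[...,1]>80)\&(hsv[...,2]>70))/; s/i.max(-1)<75/i.max(-1)<85/' h.py
python3 - <<'E'
from h import *
A=wray("w4")
arm.move_pose(dk(-.05,-.03,.2),down(YAW)); B=wray("w5")
M=np.stack([A[1],-B[1]],1); t=np.linalg.lstsq(M,B[0]-A[0],rcond=None)[0]
a=A[0]+t[0]*A[1];b=B[0]+t[1]*B[1]; m=(a+b)/2; print("handle",m.round(4),"gap",np.linalg.norm(a-b).round(4),"dock",undk(m).round(4))
for X in(A,B): t=(.113-X[0][2])/X[1][2]; print(undk(X[0]+t*X[1]).round(4))
st("e")
d=np.load("top0.npz")["d"];W=cloud("top",d)
m=(W[...,2]>.36)&(abs(W[...,1]+.2)<.2)&(W[...,0]>.4);print(np.percentile(W[m],[0,2],axis=0).round(3))
E
```

```text
Traceback (most recent call last):
  File "h.py", line 38, in wray
    n,l,s,ce=cv2.connectedComponentsWithStats((hull>0).astype(np.uint8)*(i.max(-1)<85).astype(np.uint8)); k=1+np.argmax(s[1:,4])
                                                                                                              ~~~~~~~~~^^^^^^^^^
ValueError: attempt to get argmax of an empty sequence
```

Run:
```python
import cv2,numpy as np
i=cv2.imread("pics/w4.png");h=cv2.cvtColor(i,cv2.COLOR_BGR2HSV)
print(h[250,250],h[250,340],h[210,260],i[229,285:306:5].tolist())
```

```text
[ 68 120 250] [ 66 138 225] [ 68 116 251] [[73, 110, 68], [72, 108, 67], [69, 106, 64], [70, 105, 64], [67, 101, 62]]
```

```bash
sed -i 's/i.max(-1)<85/i.max(-1)<120/' h.py
python3 - <<'E'
from h import *
A=wray("w6")
arm.move_pose(dk(-.05,-.03,.2),down(YAW)); B=wray("w7")
M=np.stack([A[1],-B[1]],1); t=np.linalg.lstsq(M,B[0]-A[0],rcond=None)[0]
a=A[0]+t[0]*A[1];b=B[0]+t[1]*B[1]; m=(a+b)/2; print("handle",m.round(4),"gap",np.linalg.norm(a-b).round(4),"dock",undk(m).round(4))
for X in(A,B): t=(.113-X[0][2])/X[1][2]; print(undk(X[0]+t*X[1]).round(4))
st("e")
d=np.load("top0.npz")["d"];W=cloud("top",d)
m=(W[...,2]>.36)&(abs(W[...,1]+.2)<.2)&(W[...,0]>.4);print(np.percentile(W[m],[0,2],axis=0).round(3))
E
```

```text
w6 px [295.8 229.1] [278 221  36  17 578]
w7 px [356.7 210.4] [338 202  38  18 651]
handle [ 0.5284 -0.1918  0.1087] gap 0.0 dock [-0.0294  0.0042]
[-0.0312  0.0046]
[-0.0308  0.0037]
e t 27.18 dock [-0.05 -0.03] z 0.1998 F [0.3 0.5 0.9]
[[ 0.634 -0.4    0.446]
 [ 0.671 -0.392  0.465]]
```

The handle is at z .109 and dock (-.030,.003). The cabinet front could be close to the wrist, so I'll grasp with the tool leaning 20° back toward the robot and keep that orientation through the arc.

```bash
cat >> h.py <<'E'
ey=np.array([-np.sin(YAW),np.cos(YAW),0]); Q=(Rn.from_rotvec(-np.radians(20)*ey)*Rn.from_quat(down(YAW))).as_quat()
tz=Rn.from_quat(Q).as_matrix()[:,2]
H0=(-.030,.0015,.110)
def tcp(deg,back=0):
    a=np.radians(deg); X,Z=-.105,.038
    x=X*np.cos(a)+Z*np.sin(a); z=-X*np.sin(a)+Z*np.cos(a)
    return np.array(dk(H0[0]+.105+x,H0[1],H0[2]-.038+z))+(.019-back)*tz
E
python3 - <<'E'
from h import *
print("tz",tz.round(3),"TCP",tcp(0).round(3),tcp(50).round(3))
for d,b in((0,.09),(0,0),(25,0),(50,0)): print(np.round(arm.inverse_kinematics(tcp(d,b),Q),2))
arm.move_pose(tcp(0,.09),Q); print(arm.move_linear(tcp(0),v=.08,contact_N=15)); st("at")
F0=np.array(arm.current_contact_force())
arm.move_gripper(.03,f_grip=15); st("grip"); print(arm.current_opening(),arm.current_grip_force(),np.array(arm.current_contact_force())-F0)
seecaddy("d")
i,_=arm.get_image("wrist");s,_=arm.get_image("scene");cv2.imwrite("pics/g1.png",np.vstack([cv2.resize(i[100:350,150:500],(560,300)),cv2.resize(s[150:300,260:460],(560,300))]))
E
```

```text
tz [ 0.332 -0.08  -0.94 ] TCP [ 0.534 -0.196  0.092] [ 0.598 -0.211  0.159]
[-0.45 -0.45  1.99  0.08  1.26 -1.79]
[-0.44 -0.33  2.04  0.08  1.09 -1.79]
[-0.43 -0.29  1.94  0.07  1.15 -1.78]
[-0.41 -0.21  1.83  0.06  1.18 -1.76]
False
at t 28.98 dock [-0.0233  0.0015] z 0.0928 F [-0.8  0.3  0. ]
grip t 30.08 dock [-0.0235  0.0015] z 0.0921 F [-0.4  1.2 -0. ]
0.029782674460278723 0.0 [ 0.37935438  0.8970699  -0.03003633]
top lid dock [0.0341 0.0005] [168.1  76. ] yaw rel deg 0.6
scene lid dock [-0.0098  0.0012] [169.2 174.6] yaw rel deg -0.4
```

View pics/g1.png

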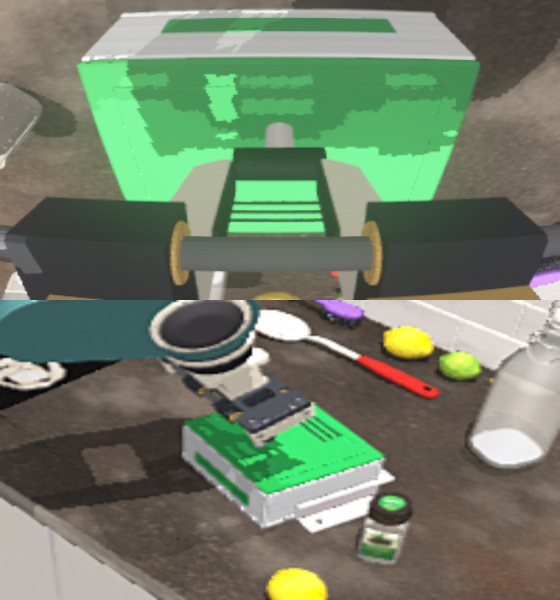

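The fingers flank the bar, but they reached the commanded 30 mm with no force on the pads. I'll close a little further to see whether the opening is real.

Run:
```python
from h import *
for o in (.025,.02):
    arm.move_gripper(o,f_grip=15); print(arm.current_opening(),arm.current_grip_force(),np.round(arm.current_contact_force(),1))
st("")
i,_=arm.get_image("wrist");cv2.imwrite("pics/g2.png",cv2.resize(i[170:270,250:400],(750,500)))
```

```text
0.025010195393166235 0.0 [ 0.1 -0.3  1.1]
0.020127680089230323 0.0 [ 0.4 -0.5  0.3]
 t 30.99 dock [-0.0235  0.0015] z 0.0921 F [ 0.4 -0.5  0.3]
```

View pics/g2.png

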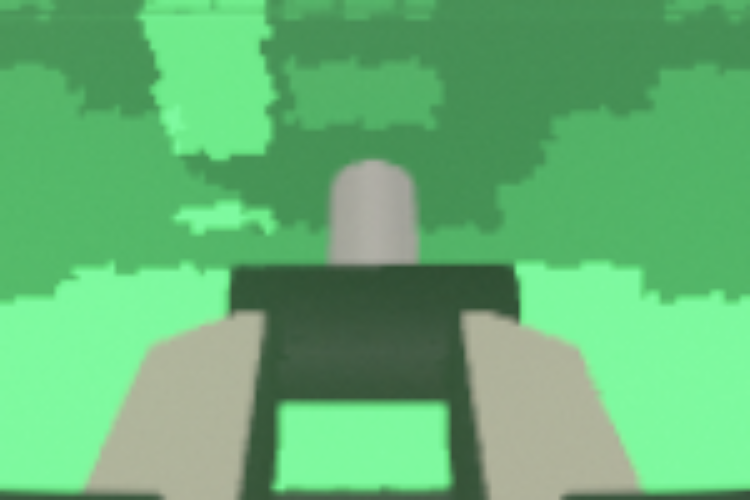

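The finger tips overlap the bar in this view, nearer the camera and without touching it, so the bar lies off the finger plane. I'll project the points to see by how much.

Run:
```python
from h import *
p=np.array(arm.current_tcp_pos());R=Rn.from_quat(arm.current_ee_rot()).as_matrix();c=arm.get_calibration("wrist");T=c["tool_from_camera"];f=200/np.tan(np.radians(c["fovy"])/2)
def proj(P):
    t=R.T@(np.array(P)-p); q=T[:3,:3].T@(t-T[:3,3]); r=np.hypot(q[0],q[1]);th=np.arctan2(r,q[2]); return (np.array([c["cx"],c["cy"]])+q[:2]/r*th*f).round(1),q[2].round(3)
print("R",R.round(3).tolist(),Rn.from_quat(Q).as_matrix().round(3).tolist())
print("tcp",proj(p),"grasp",proj(p-.019*R[:,2]),"handle",proj(dk(-.03,.003,.11)),"bar top",proj(dk(-.03,.003,.119)))
_,d=arm.get_image("wrist"); 
for nm,(u,v) in dict(bar=(324,226),bar2=(324,240),bar3=(324,246),fingL=(292,238),fingL2=(296,236),fingR=(350,240)).items():
    a=np.array([u-c["cx"],v-c["cy"]]);r=np.hypot(*a);th=r/f; ray=np.r_[a/r*np.sin(th),np.cos(th)];q=ray*d[v,u]/ray[2]
    t=T[:3,:3]@q+T[:3,3]; w=p+R@t; print(nm,d[v,u].round(3),"tool",t.round(4),"dock",undk(w).round(4),w[2].round(4))
```

```text
R [[-0.913, 0.235, 0.332], [0.221, 0.972, -0.08], [-0.342, -0.0, -0.94]] [[-0.913, 0.235, 0.332], [0.221, 0.972, -0.08], [-0.342, 0.0, -0.94]]
tcp (array([321.1, 225.2]), np.float64(0.213)) grasp (array([321. , 236.3]), np.float64(0.195)) handle (array([323.4, 236.3]), np.float64(0.195)) bar top (array([323.4, 246.4]), np.float64(0.187))
bar 0.189 tool [ 0.0084  0.0018 -0.0226] dock [-0.0391  0.0033] 0.1104
bar2 0.187 tool [ 0.001   0.0018 -0.0269] dock [-0.0337  0.0033] 0.1171
bar3 0.187 tool [-0.0025  0.0018 -0.0281] dock [-0.0308  0.0033] 0.1194
fingL 0.17 tool [ 0.0088 -0.016  -0.0415] dock [-0.0459 -0.0145] 0.1282
fingL2 0.174 tool [ 0.0084 -0.0141 -0.0379] dock [-0.0444 -0.0126] 0.1249
fingR 0.168 tool [ 0.0085  0.016  -0.0437] dock [-0.0464  0.0175] 0.1302
```

The depth data show the visible finger ends about 35 mm behind the nominal TCP, so the tips sit just above the bar. I'll open, advance along the tool axis under a contact guard, and close.

```bash
sed -i 's/H0=(-.030,.0015/H0=(-.030,.0025/' h.py
python3 - <<'E'
from h import *
arm.move_gripper(.06); print(arm.current_opening())
print(arm.move_linear(tcp(0,-.010),v=.02,contact_N=6)); st("deep")
adv=(np.array(arm.current_tcp_pos())-tcp(0))@tz; print("advance",adv)
arm.move_gripper(.03,f_grip=15); st("grip"); print(arm.current_opening(),arm.current_grip_force())
i,d=arm.get_image("wrist");np.savez("wg3.npz",i=i,d=d);cv2.imwrite("pics/g3.png",cv2.resize(i[170:270,250:400],(750,500)))
E
```

```text
0.05981556337311303
False
deep t 32.56 dock [-0.0201  0.0025] z 0.0827 F [-0.1 -0.5  0.5]
advance 0.010034104985632846
grip t 33.08 dock [-0.0201  0.0027] z 0.0828 F [-0.6  4.4  1.5]
0.03583702189399753 15.002808272838593
```

It now grips at 35.8 mm, which is the bar length, but near the pad tips. I'll open, go 7 mm deeper for a full hold, and close again.

Run:
```python
from h import *
arm.move_gripper(.055)
print(arm.move_linear(tcp(0,-.017),v=.03,contact_N=6)); st("deep")
print("advance",(np.array(arm.current_tcp_pos())-tcp(0))@tz)
arm.move_gripper(.03,f_grip=20); st("grip"); print(arm.current_opening(),arm.current_grip_force())
for a in (4,8): arm.move_linear(tcp(a,-.017),v=.04); st(a)
print(arm.current_opening(),arm.current_grip_force())
i,d=arm.get_image("wrist");s,_=arm.get_image("scene");cv2.imwrite("pics/g4.png",np.vstack([cv2.resize(i[120:280,210:434],(560,300)),cv2.resize(s[150:300,260:460],(560,300))]))
```

```text
False
deep t 34.07 dock [-0.0178  0.0025] z 0.0758 F [-0.1 -0.2 -0.5]
advance 0.01732068608143503
grip t 34.52 dock [-0.0177  0.0028] z 0.0762 F [1.5 3.5 0.8]
0.03591257545410177 19.999564290046692
4 t 34.86 dock [-0.0147  0.0027] z 0.0836 F [ 2.   4.8 -2.3]
8 t 35.2 dock [-0.0111  0.0028] z 0.0908 F [ 3.1  5.9 -3. ]
0.035971171704925003 19.99871402978897
```

View pics/g4.png

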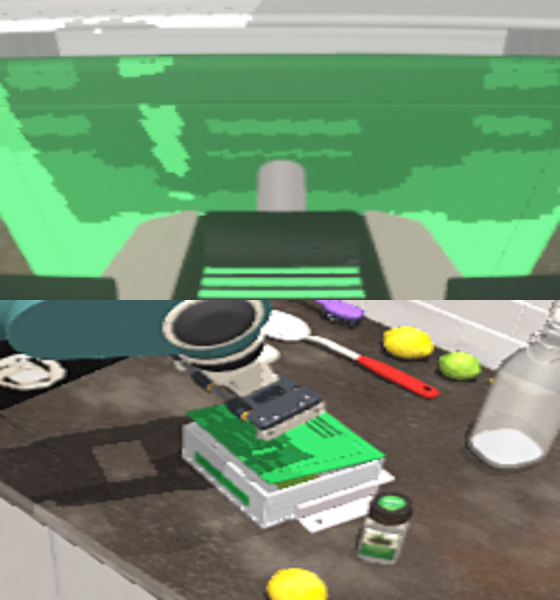

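The grip is good: the pads flank the bar and the lid is about 8° open. I'll carry on with a slight +x bias so the caddy stays pressed against the rear stop.

Run:
```python
from h import *
b=np.array(dk(.001,0,0))-np.array(dk(0,0,0))
for a in (13,19,25,31,37,43,47,50):
    arm.move_linear(tcp(a,-.017)+b*min(1,(a-8)/10),v=.04); f=np.array(arm.current_contact_force())
    print(a,round(arm.current_time_s(),2),f.round(1),"opening",round(arm.current_opening(),4))
    if np.linalg.norm(f)>25: break
st("end")
# check: lid plane angle, caddy & bystanders
for n in("scene","top"):
    p,dd=arm.get_image(n);np.savez(f"{n}_e.npz",p=p,d=dd); W,g=lid(n,p,dd); g=g&(W[...,2]>.1)
    if g.sum()<50: print(n,"few",g.sum()); continue
    P=W[cv2.erode(g.astype(np.uint8),np.ones((3,3)))>0]; 
    for _ in range(3):
        c=P.mean(0); nrm=np.linalg.svd(P-c,full_matrices=False)[2][2]; P=P[abs((P-c)@nrm)<.006]
    nrm*=np.sign(nrm[2]); print(n,"lid angle",np.degrees(np.arccos(nrm[2])).round(1),"dir yaw",np.degrees(np.arctan2(nrm[1],nrm[0])).round(1),len(P))
s=np.load("scene_e.npz")["p"];cv2.imwrite("pics/e.png",cv2.resize(s[160:310,290:430],(560,600)))
```

```text
13 35.7 [ 0.9  6.  -2.7] opening 0.0356
19 36.15 [ 0.3  5.9 -1.9] opening 0.0358
25 36.59 [ 1.8  6.3 -3.6] opening 0.0355
31 37.03 [ 2.6  5.7 -3.8] opening 0.0359
37 37.48 [ 1.7  5.4 -3.6] opening 0.0361
43 37.92 [ 0.7  5.3 -3. ] opening 0.0357
47 38.26 [ 0.3  6.7 -2.5] opening 0.0356
50 38.56 [ 0.   6.2 -2.2] opening 0.0356
end t 38.56 dock [0.05   0.0029] z 0.1431 F [ 0.   6.2 -2.2]
scene lid angle 46.9 dir yaw -13.7 171Traceback (most recent call last):
  File "<stdin>", line 10, in <module>
  File "h.py", line 14, in lid
    return W,biggest(g)
             ~~~~~~~^^^
  File "h.py", line 8, in biggest
    n,l,s,_=cv2.connectedComponentsWithStats(m.astype(np.uint8)); return l==1+np.argmax(s[1:,4])
                                                                              ~~~~~~~~~^^^^^^^^^
    return _wrapfunc(a, 'argmax', axis=axis, out=out, **kwds)
    return bound(*args, **kwds)
ValueError: attempt to get argmax of an empty sequence
```

Run:
```python
from h import *
def fit(P,nm):
    for _ in range(5):
        c=np.median(P,0) if _==0 else P.mean(0); nrm=np.linalg.svd(P-c,full_matrices=False)[2][2]; P=P[abs((P-c)@nrm)<.004]
    nrm=nrm*np.sign(nrm[2]); print(nm,"angle",np.degrees(np.arccos(nrm[2])).round(2),"yaw",np.degrees(np.arctan2(nrm[1],nrm[0])).round(1),len(P))
p=np.array(arm.current_tcp_pos());R=Rn.from_quat(arm.current_ee_rot()).as_matrix()
i,d=arm.get_image("wrist");c=arm.get_calibration("wrist");T=c["tool_from_camera"];f=200/np.tan(np.radians(c["fovy"])/2)
v,u=np.mgrid[:400,:640]; a=np.stack([u-c["cx"],v-c["cy"]],-1);r=np.linalg.norm(a,axis=-1)+1e-9;th=r/f
q=np.concatenate([a/r[...,None]*np.tan(th)[...,None],np.ones((400,640,1))],-1)*d[...,None]
W=(q@T[:3,:3].T+T[:3,3])@R.T+p; U=undk(W)
h=cv2.cvtColor(i,cv2.COLOR_BGR2HSV); g=(abs(h[...,0].astype(int)-65)<15)&(h[...,1]>70)&(d>0)&(abs(U[...,1])<.09)&(U[...,0]>-.09)&(U[...,0]<.1)&(W[...,2]>.08)
g=cv2.erode(g.astype(np.uint8),np.ones((5,5)))>0; print(g.sum())
if g.sum()>50: fit(W[g],"wrist")
D=np.load("scene_e.npz");W,gg=lid("scene",D["p"],D["d"]); fit(W[gg],"scene")
U=undk(W);z=W[...,2]
m=(z>.034)&(z<.062)&(U[...,0]>-.09)&(U[...,0]<.08)&(abs(U[...,1])<.1); fr=m&(abs(U[...,1])<.06)&(U[...,0]<-.06); rt=m&(U[...,1]<-.07)&(abs(U[...,0])<.05)
for nm,k,ax in(("front x",fr,0),("right y",rt,1)):
    P=U[k]; print(nm,len(P),np.median(P[:,ax]).round(4),"tilt deg",np.degrees(np.arctan(np.polyfit(P[:,1-ax],P[:,ax],1)[0])).round(1) if len(P)>20 else "")
s=D["p"];cv2.imwrite("pics/e2.png",np.vstack([cv2.resize(s[160:310,290:430],(360,380)),cv2.resize(i,(360,220))]))
```

```text
8526
wrist angle 46.5 yaw -13.4 6149
scene angle 47.54 yaw -13.6 266
front x 143 -0.0757 tilt deg -0.4
right y 167 -0.0815 tilt deg 0.2
```

View pics/e2.png

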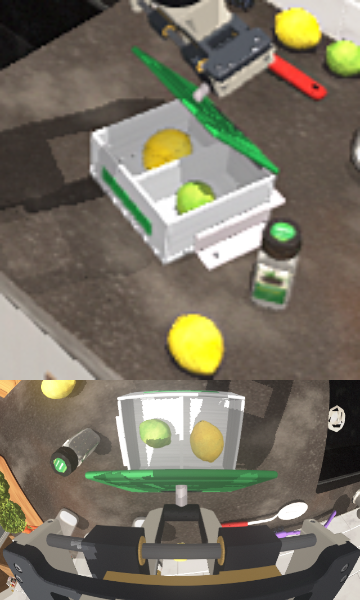

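The picture shows the lid open and held, the caddy against both stops, and the jar and lemon unmoved. The plane fits give about 47°, so I'll check the angle a second way, using the lid's free edge relative to the hinge.

```bash
cat > ang.py <<'E'
from h import *
def check():
    p=np.array(arm.current_tcp_pos());R=Rn.from_quat(arm.current_ee_rot()).as_matrix()
    i,d=arm.get_image("wrist");c=arm.get_calibration("wrist");T=c["tool_from_camera"];f=200/np.tan(np.radians(c["fovy"])/2)
    v,u=np.mgrid[:400,:640]; a=np.stack([u-c["cx"],v-c["cy"]],-1);r=np.linalg.norm(a,axis=-1)+1e-9
    q=np.concatenate([a/r[...,None]*np.tan(r/f)[...,None],np.ones((400,640,1))],-1)*d[...,None]
    Ww=(q@T[:3,:3].T+T[:3,3])@R.T+p; s,ds=arm.get_image("scene"); Ws=cloud("scene",ds)
    for n,im,W,dd in(("wrist",i,Ww,d),("scene",s,Ws,ds)):
        U=undk(W);h=cv2.cvtColor(im,cv2.COLOR_BGR2HSV); z=W[...,2]
        g=(abs(h[...,0].astype(int)-65)<15)&(h[...,1]>70)&(dd>0)&(abs(U[...,1])<.088)&(U[...,0]>-.06)&(U[...,0]<.1)&(z>.1)&(z<.25)
        g=cv2.erode(g.astype(np.uint8),np.ones((3,3)))>0
        x=U[g][:,0]; z=z[g]; rx=.075-x; rz=z-.072; rad=np.hypot(rx,rz); lo=rad>.06
        A=np.polyfit(rad[lo]*0+rx[lo],rz[lo],1); dist=np.abs(A[1])/np.hypot(1,A[0])
        print(n,g.sum(),"edge x min",np.percentile(x,[1,5]).round(4),"z max",np.percentile(z,[95,99]).round(4),"slope deg",np.degrees(np.arctan(A[0])).round(1),"plane dist from hinge",(A[1]/np.hypot(1,A[0])).round(4),"ray angle",np.median(np.degrees(np.arctan2(rz,rx))[lo]).round(1),"rad med",np.median(rad[lo]).round(3))
E
python3 -c "
from ang import *
check(); st('')"
```

```text
wrist 9779 edge x min [-0.0236 -0.023 ] z max [0.1878 0.1884] slope deg 44.2 plane dist from hinge 0.0161 ray angle 51.2 rad med 0.143
scene 207 edge x min [-0.0221 -0.0213] z max [0.1892 0.1907] slope deg 46.6 plane dist from hinge 0.0118 ray angle 52.4 rad med 0.125
 t 38.81 dock [0.0499 0.0029] z 0.1431 F [ 0.5  6.5 -2.5]
```

Both cameras put the free edge at about (-.0225, .1885) in dock x and z, which means about 47°. I'll raise it 3° more and check again.

Run:
```python
from ang import *
b=np.array(dk(.001,0,0))-np.array(dk(0,0,0))
arm.move_linear(tcp(53,-.017)+b,v=.02); arm.dwell(.3); st("53"); print(arm.current_opening(),arm.current_grip_force())
check()
D,d=arm.get_image("scene");W=cloud("scene",d);U=undk(W);z=W[...,2]
m=(z>.034)&(z<.062); fr=m&(abs(U[...,1])<.06)&(U[...,0]<-.06)&(U[...,0]>-.09); rt=m&(U[...,1]<-.07)&(U[...,1]>-.1)&(abs(U[...,0])<.05)
for nm,k,ax in(("front x",fr,0),("right y",rt,1)):
    P=U[k]; print(nm,len(P),np.median(P[:,ax]).round(4),"tilt",np.degrees(np.arctan(np.polyfit(P[:,1-ax],P[:,ax],1)[0])).round(1))
```

```text
53 t 39.55 dock [0.0554 0.0029] z 0.1451 F [ 0.7  6.5 -2.2]
0.035638560721454465 19.99789148569107
wrist 7899 edge x min [-0.0179 -0.0175] z max [0.1925 0.193 ] slope deg 46.2 plane dist from hinge 0.0179 ray angle 53.7 rad med 0.149
scene 116 edge x min [-0.0172 -0.0162] z max [0.1955 0.1963] slope deg 49.5 plane dist from hinge 0.0114 ray angle 54.6 rad med 0.132
front x 145 -0.0756 tilt -0.6
right y 169 -0.0815 tilt 0.4
```

```bash
python3 -c "
from workcell import arm
print(arm.finish_job(), arm.current_time_s())"
```

```text
the job is handed in; nothing more can be done
the job is handed in; nothing more can be done
```

The caddy sits against both steel stops and the gripper is holding the green lid open at about 50° (about 49.8° from its free edge); I handed the job in at about 40 s, and the jar, lemon and mug were not touched.

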